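# Snap the crown cover onto a helmet

## Robot

A 6-joint arm with a two-finger parallel gripper is mounted at the origin on the work surface. World frame = base frame: x ahead of the robot, y to its left, z up, the work surface at z = 0. Lengths are in mm, angles in rad, forces in N, time in s.
With the tool pointing down it reaches from about 350 to 875 mm from the base axis. Payload 4.2 kg.
Tool frame: the origin (TCP) lies midway between the tips of the shut fingers; the grasp point (between the pads) lies 19 mm behind it; x points along the fingers, z is the direction in which the jaws open and shut, and the axes are right-handed (so a half turn about x gives the same grasp; the last joint's range is limited). The gripper opens to 85 mm and grips with 20 to 120 N. Pads are 22 mm wide; open, the fingers measure 114 mm over their backs; the gripper's body (76 mm by 85 mm) begins 54 mm behind the grasp point. The pads swing forward as they close: fully open they stand 13 mm farther back than shut.
Start: joints at [1.443, 0.385, 0.008, 0, -1.194, -0.259], TCP at [235.734, 578.817, 231.312] pointing down, gripper open.
Joint ranges: [-3.14, 3.14], [-1.21, 2.06], [-1.07, 1.41], [-3.16, 2.05], [-2.99, -0.16], [-3.1, 3.1]. Speed limits (rad/s): [2.79, 2.79, 3.14, 3.14, 3.14, 3.14].

## Interface

Orientations are given as a unit quaternion [w, x, y, z].
In Python, from workcell import status, viewer, order gives the robot as it stands.
- The arm moves only by the tool play_rows, never from a script. Its argument "commands" is text: rows parted by semicolons, each of 7 numbers parted by spaces: the shift along the tool's x, y, z in mm, then the turn, a rotation vector about the tool's x, y, z in rad, then the closure in counts, from 0 (fully open) to 255 (shut). In form: tx ty tz ax ay az jaw; .... A call has 1 to 20 rows; each row is the pose to reach, as a shift and turn from the pose commanded when the call began, along the tool's axes at that moment; what a row does not reach only later rows make up. A row lasts 1/12 s, in which the tool goes at most 41.7 mm and 7.16 degrees, less where a joint would pass 70% of its speed; a pose out of reach is approached as far as the arm can. A call with a gripper value outside its range is refused whole. The fingers move at their own pace and stop on an object; the grip force is fixed at half the most. Time passes only in rows, so rows that repeat a pose let the fingers close. It gives the time, the measured TCP pose, the force and the opening at its end, in the units of the state.
- status.read_state(): the state, without advancing time (a new reading comes with each control period).
- viewer.read_camera(name): name is "scene" or "top" or "wrist"; returns (picture, depth): 400x640x3 uint8, blue, green, red; 400x640 float32, mm along the optical axis (not along the pixel's ray), 0 where there is no reading.
- viewer.camera_info(name): a dict with "K" (3x3 intrinsics, pixels), "k1" (the pictures are not rectified: a ray, as slopes to the right and down, at radius r is drawn at 1 + k1 r^2 times it, then the intrinsics apply), "extrinsics" (4x4, takes a point from world to camera coordinates); the wrist camera has in their place "mount" (4x4, takes a point from camera to tool coordinates, whose origin is the TCP and whose axes are the tool frame's). Camera axes: x right, y down, z forward; pixel columns grow to the right and rows downward; lengths in mm; the calibration is good to about 2 mm. A picture is of the moment at which its call begins: read the wrist's pose just before it. camera_info takes no time and is no camera call.
- order.sign_off(): hands the job in, once; it reports no verdict.
The state is a dict: "time": time; "joint_positions": joint angles; "dq": joint speeds; "joint_efforts": joint torques, N m; "position": TCP position; "tcp_rot": TCP orientation; "contact_force": force on the tool from outside, world axes, zero at the start; "torque": the same for the moment, N m; "width": finger opening in mm.
Only numpy, scipy, OpenCV 4.12 (cv2) and the standard library are available. Lean on these libraries where they do the work, as an engineer would, in place of code of your own. Each camera call takes 0.05 s, during which the arm holds its last target. There are 200 camera calls.

## Task

Fit the crown cover to the helmet on the holding form: take the large cover out of the kit tray, turn it so that the mouth of its scoop points to the helmet's brow, and press it straight down into the crown opening until both spring clips snap over and it sits fully home. Do not let go afterwards: finish while you are still pressing the cover firmly down (some 10 N). Leave the small brow plug, the screwdriver and the marker where they are.

Things in the scene. Friction and masses are not known exactly. Their poses are not given: they have to be found in the camera images.
- cover: The crown cover, loose, lying upright in the kit tray: a white oval dome cap 100 mm long (x), 77 mm wide (y), 45 g, with a raised scoop along its middle. Origin: centre of the flat underside of its flange, 22 mm above the bench as it lies; +z up, +x towards the open mouth of the scoop (its front). The cap rises 9 mm above the origin plane.
- cover_grip (a point): Middle of the top of the cover's scoop, 27 mm above the cover's origin; axes as the cover's. The scoop is a rib along x, 16 mm wide with straight upright sides from x = -26 to +29 mm: the place to grip. It stands 18 mm above the cap, so a fingertip more than 16 mm below this point would touch the cap.
- cover_foot (a point): Middle of the foot of the plug under the flange, 18 mm below the cover's origin; axes as the cover's. The plug spans x = -34 to +34 mm, 30 mm wide at the front, 16 mm at the rear (it goes in one way round only), its foot tapered 4 mm all round. Halfway along, each side has a hooked catch, ramp below and square above, 9 to 15 mm under the origin.
- helmet: The white helmet, 280 x 216 mm, with a brow peak, black rim and vent slots, clamped on its holding form and fixed to the bench. Origin: on the bench under the middle of the crown; +x towards the brow peak (the helmet's front, 178 mm out), z up. Its highest part is the flat crown seat, 175 mm above the bench.
- socket (a point): Centre of the crown opening, on the rigid oval seat (104 x 81 mm) on top of the helmet; axes as the helmet's. Cover home: its origin here, x along x. 2 mm play round the plug; 20 mm deep. Pressed straight down, the catches meet the clips 7 mm above home; the push climbs to 10 to 20 N until they snap past 2 mm above home, then drops at once to near nothing, and rises again on the seat.
- clip_left (a joint): Sprung clip (tongue hinged at its foot) at the +y side of the opening, rad: 0 relaxed, about 0.28 as a catch of the cover passes, back to 0 when it has snapped under it.
- clip_right (a joint): The same at the -y side.
- tray: Fixed grey kit tray, 185 (x) x 235 (y) x 20 mm, walls and floor 4 mm; origin under its centre. The cover and the brow plug lie in it, one in each y half.
- brow_plug: Bystander: the small brow plug in the same tray, 60 x 44 mm, white, with a small scoop of its own; 30 mm high as it lies. Origin: centre of its flange's underside, 14 mm above the bench.
- screwdriver: Bystander: screwdriver with a pear shaped white handle, 167 mm long, lying on the bench at the right (-y) edge of the work. Origin on the bench under its handle.
- marker: Bystander: black marker pen, 135 mm long, lying on the bench at the left (+y) edge of the work. Origin on the bench under its middle.
Things that resemble listed ones, but are neither listed nor needed, are in the scene too. Leave any orange, red or turquoise look-alike of the cover alone.

How it is judged:
By the outcome, as a careful person would: the job done as asked, in the order asked, and still so for the second after the job is handed in, while the arm keeps its last pose, push and grip.
It also fails if it takes over 51 s, if anything falls off the work surface, if the arm or the gripper's body presses on something with over 40 N, if the wrist force passes 120 N, or if a joint passes its speed limit or range.

## Working session

There is one attempt and no reset: what is moved stays moved. The work goes in short steps, Python scripts to look and compute and a tool call to move; the robot and the scene stay as the last step left them, time stands still between calls to the robot, and variables do not carry over. Pictures are saved under pics/ and viewed, about 8 in all and at most 12, crops included, and the job is handed in when it is done.

Besides the shell and the picture viewer there is one more tool, called as a command line: name --argument value ..., lists and objects as JSON in quotes. play_rows: Moves the arm, as the interface text tells. Its arguments: {"type":"object","properties":{"commands":{"type":"string"}},"required":["commands"]}

```bash
mkdir -p pics; ls; python3 - <<'E'
from workcell import status, viewer
import cv2, numpy as np
s=status.read_state(); print(s)
for n in("top","scene"):
    p,d=viewer.read_camera(n); cv2.imwrite(f"pics/{n}0.png",p); np.save(f"pics/{n}0.npy",d); i=viewer.camera_info(n); print(n,i)
print(viewer.camera_info("wrist"))
E
```

```text
pics
{'time': 0.0, 'joint_positions': array([ 1.44260027e+00,  3.85573947e-01,  6.62349057e-03, -4.63785968e-04,
       -1.19399562e+00, -2.58594368e-01]), 'dq': array([-5.83127029e-05,  6.81788428e-04, -5.67265719e-04, -1.12856282e-03,
       -4.04949952e-04,  7.34169078e-04]), 'joint_efforts': array([ 2.10253957e-04, -3.92291522e+01,  1.88397521e+01,  4.18630421e+00,
       -4.63729579e-03,  1.06204592e-07]), 'position': array([235.5365417 , 578.29434571, 230.21539403]), 'tcp_rot': array([-0.39500308, -0.5861922 , -0.39406149,  0.58742388]), 'contact_force': array([ 0.02692267, -0.42005626,  0.1126384 ]), 'torque': array([-0.03089136,  0.01714368,  0.07142621]), 'width': 85.65190700081553}
top {'K': array([[494.97718509,   0.        , 324.78204214],
       [  0.        , 494.97718509, 193.41927988],
       [  0.        ,   0.        ,   1.        ]]), 'k1': -0.08892732889536797, 'extrinsics': array([[ 7.40239221e-02, -9.97238166e-01,  6.04152459e-03,
        -2.92504240e+01],
       [-9.74356093e-01, -7.36135736e-02, -2.12629365e-01,
         5.90059624e+02],
       [ 2.12486856e-0
[... 541 characters left out ...]
7724495e-01,  4.82055721e-01, -8.24003888e-01,
         1.44213831e+03],
       [ 0.00000000e+00,  0.00000000e+00,  0.00000000e+00,
         1.00000000e+00]])}
{'K': array([[299.73680817,   0.        , 312.09545802],
       [  0.        , 299.73680817, 199.53623882],
       [  0.        ,   0.        ,   1.        ]]), 'k1': -0.024104746397736534, 'mount': array([[-1.87366228e-03, -2.83948564e-01,  9.58837683e-01,
        -1.42236642e+02],
       [ 6.06373534e-05, -9.58839397e-01, -2.83948953e-01,
         7.30670924e+01],
       [ 9.99998243e-01, -4.73883063e-04,  1.81375910e-03,
         5.36586623e-01],
       [ 0.00000000e+00,  0.00000000e+00,  0.00000000e+00,
         1.00000000e+00]])}
```

View pics/top0.png

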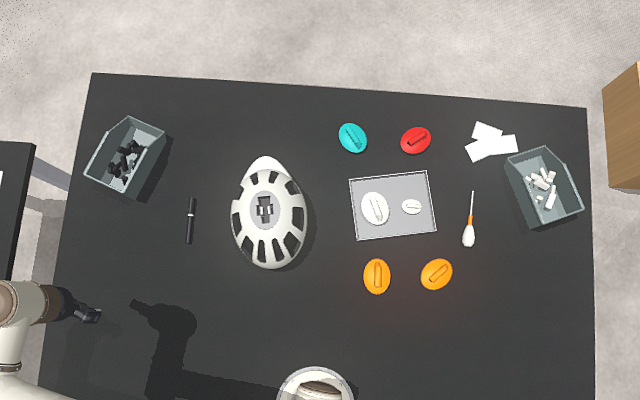

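View pics/scene0.png

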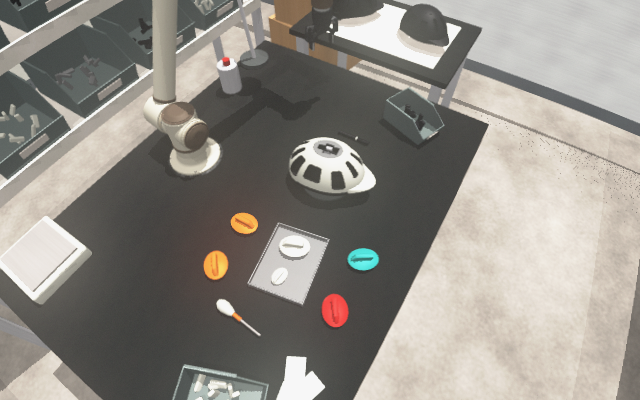

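Top view: the candidates are the white oval in the tray (374,208), which is the cover, the small white brow plug (411,207), turquoise (352,138), red (415,140) and orange (376,276) and (436,274). The helmet's crown is at about (264,208) with its peak up the picture (world +x). I'll check the white oval in a close crop and compute positions.

```bash
cat > h.py <<'E'
import numpy as np, cv2
from scipy.spatial.transform import Rotation as R
from workcell import status, viewer
def dist(i): return np.array([i["k1"],0,0,0,0.])
def cam2world(name,i,s=None):
    if name!="wrist": return np.linalg.inv(i["extrinsics"])
    T=np.eye(4); T[:3,:3]=rot(s).as_matrix(); T[:3,3]=s["position"]; return T@i["mount"]
def rot(s): return R.from_quat(np.roll(s["tcp_rot"],-1))
def at_z(name,px,z,s=None):
    "world points of pixels on the plane(s) of height z"
    i=viewer.camera_info(name); T=cam2world(name,i,s)
    r=cv2.undistortPoints(np.array(px,float).reshape(-1,1,2),i["K"],dist(i)).reshape(-1,2)
    d=np.c_[r,np.ones(len(r))]@T[:3,:3].T
    return T[:3,3]+d*((z-T[2,3])/d[:,2])[:,None]
def cloud(name,depth,s=None):
    i=viewer.camera_info(name); T=cam2world(name,i,s); h,w=depth.shape
    u,v=np.meshgrid(np.arange(w),np.arange(h))
    r=cv2.undistortPoints(np.dstack([u,v]).reshape(-1,1,2).astype(float),i["K"],dist(i)).reshape(-1,2)
    p=np.c_[r,np.ones(len(r))]*depth.reshape(-1,1)
    return (p@T[:3,:3].T+T[:3,3]).reshape(h,w,3)
def target_tool(s,pos):
    return rot(s).inv().apply(np.array(pos)-s["position"])
E
python3 - <<'E'
from h import *
P=cloud("top",np.load("pics/top0.npy"))
for n,c in dict(cover=(374,208),helm=(264,208),peak=(265,160),plug=(411,207),bench=(330,250)).items(): print(n,P[c[1],c[0]].round())
print(at_z("top",[(374,208)],40),at_z("top",[(264,208)],175),at_z("top",[(349,178),(427,170),(437,233),(358,241)],20).round())
im=cv2.imread("pics/top0.png")[160:250,220:440]; cv2.imwrite("pics/crop.png",cv2.resize(im,None,fx=3.6,fy=3.6,interpolation=cv2.INTER_CUBIC))
s=status.read_state(); print(rot(s).as_matrix().round(3))
E
```

```text
cover [ 562. -129.   48.]
helm [520. 171. 154.]
peak [674. 193.  72.]
plug [ 578. -239.   23.]
bench [437. -12.   2.]
[[ 563.5237406  -129.46613952   40.        ]] [[515.73956674 168.55612971 175.        ]] [[ 652.  -53.   20.]
 [ 694. -283.   20.]
 [ 507. -318.   20.]
 [ 467.  -90.   20.]]
[[-0.001  0.926 -0.377]
 [-0.002 -0.377 -0.926]
 [-1.     0.     0.002]]
```

View pics/crop.png

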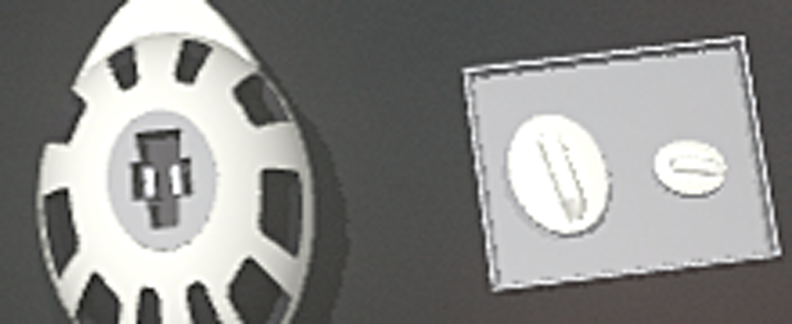

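The crop shows the cover as the large white oval, its scoop slanting from crop (548,130) to (577,215). The darker mouth is at the lower end, so it faces world −x. The helmet opening is wider towards the peak, which matches. Next I move above the cover for a wrist look.

play_rows --commands "0 285 265 1.2 0 0 0;0 285 265 1.2 0 0 0;0 285 265 1.2 0 0 0;0 285 265 1.2 0 0 0;0 285 265 1.2 0 0 0;0 285 265 1.2 0 0 0;0 285 265 1.2 0 0 0;0 285 265 1.2 0 0 0;0 285 265 1.2 0 0 0;0 285 265 1.2 0 0 0;70 569 531 2.43 0 0 0;70 569 531 2.43 0 0 0;70 569 531 2.43 0 0 0;70 569 531 2.43 0 0 0;70 569 531 2.43 0 0 0;70 569 531 2.43 0 0 0;70 569 531 2.43 0 0 0;70 569 531 2.43 0 0 0;70 569 531 2.43 0 0 0;70 569 531 2.43 0 0 0"

```text
time: 1.77
position: [562.9, -131.3, 159.5]
tcp_rot: [0.415, -0.572, 0.416, 0.573]
contact_force: [0.4, 0.5, 0.6]
width: 85.6
```

```bash
cat > look.py <<'E'
import sys
from h import *
s=status.read_state(); p,d=viewer.read_camera("wrist"); n=sys.argv[1]
cv2.imwrite(f"pics/{n}.png",p); np.savez(f"pics/{n}.npz",d=d,position=s["position"],tcp_rot=s["tcp_rot"])
print(s["time"],s["position"].round(1),rot(s).as_matrix().round(3).tolist(),s["joint_positions"].round(3),s["contact_force"].round(2),s["width"])
E
python3 look.py w1
```

```text
1.7667 [ 562.9 -131.3  159.5] [[-0.002, -0.951, -0.31], [-0.0, -0.31, 0.951], [-1.0, 0.002, 0.0]] [ 0.051  0.367 -0.211  0.    -0.994 -1.306] [0.37 0.46 0.63] 85.62814221166576
```

View pics/w1.png

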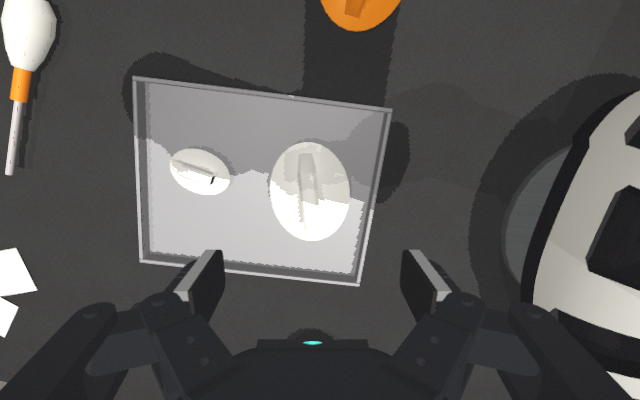

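The wrist view shows the cover at (310,190) and the brow plug at (200,172). I'll enlarge the cover and use depth for the rib.

```bash
python3 - <<'E'
from h import *
z=np.load("pics/w1.npz"); s=dict(position=z["position"],tcp_rot=z["tcp_rot"])
P=cloud("wrist",z["d"],s); sub=P[130:250,255:365].reshape(-1,3)
q=sub[(sub[:,2]>43)&(sub[:,2]<58)]
print(len(q),np.percentile(sub[:,2],[5,50,99]).round(1))
c,size,a=cv2.minAreaRect(q[:,:2].astype(np.float32)); print("rib top",c,size,a, np.percentile(q[:,2],[50,95]))
f=sub[(sub[:,2]>20)]; print("cap ellipse",cv2.fitEllipse(cv2.convexHull(f[:,:2].astype(np.float32))))
u,sv,v=np.linalg.svd(q[:,:2]-q[:,:2].mean(0),full_matrices=False); print("axis deg",np.degrees(np.arctan2(v[0,1],v[0,0])))
im=cv2.imread("pics/w1.png")[130:255,255:370]; im=cv2.resize(im,None,fx=4.6,fy=4.6,interpolation=cv2.INTER_CUBIC)
dd=cv2.resize(np.clip((P[130:255,255:370,2])*4.5,0,255).astype(np.uint8),(im.shape[1],im.shape[0]))
out=np.hstack([im,cv2.applyColorMap(dd,2)]); cv2.imwrite("pics/w1c.png",cv2.resize(out,(798,int(out.shape[0]*798/out.shape[1]))))
E
```

```text
1153 [ 2.5  4.6 49.3]
rib top (567.28369140625, -133.67135620117188) (59.46329116821289, 15.991662979125977) 23.90963363647461 [47.99505443 49.40287962]
cap ellipse ((561.4926147460938, -135.45895385742188), (75.49214172363281, 117.55718994140625), 110.81141662597656)
axis deg 23.880266958169866
```

View pics/w1c.png

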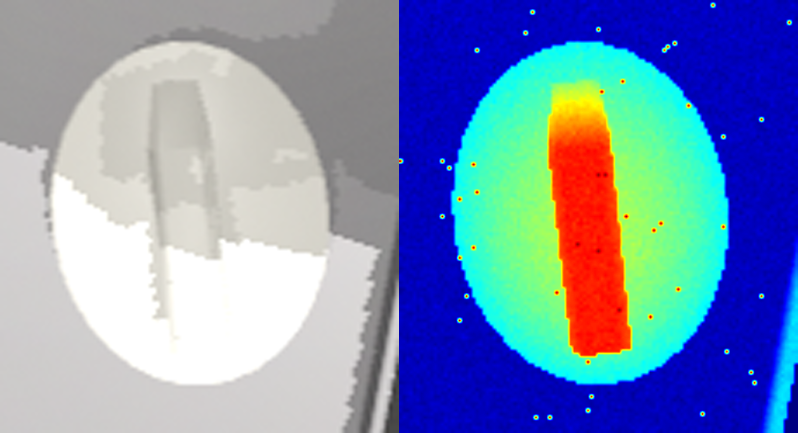

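```bash
python3 - <<'E'
from h import *
z=np.load("pics/w1.npz"); s=dict(position=z["position"],tcp_rot=z["tcp_rot"])
P=cloud("wrist",cv2.medianBlur(z["d"],3),s); sub=P[130:250,255:365].reshape(-1,3)
f=sub[(sub[:,2]>18)]; (c,ax,an)=cv2.fitEllipse(cv2.convexHull(f[:,:2].astype(np.float32))); print(c,ax,an)
r=cv2.minAreaRect(f[:,:2].astype(np.float32)); print("outline rect",r)
a=np.radians(23.9); e=np.array([np.cos(a),np.sin(a)]); n=np.array([-e[1],e[0]])
rel=f[:,:2]-np.array([562,-134.]); t=rel@e; w=rel@n
print("t range",t.min(),t.max(),"w range",w.min(),w.max())
for k in range(-54,56,3):
    m=(abs(t-k)<1.5); m2=m&(abs(w)<5)
    hi=m&(f[:,2]>38)
    print(k, np.percentile(f[m2,2],[10,50,90]).round(1) if m2.any() else "", (w[hi].min().round(1),w[hi].max().round(1)) if hi.any() else "")
i=viewer.camera_info("scene")
im=cv2.imread("pics/scene0.png")
A=cv2.resize(im[225:295,255:325],(400,400),interpolation=cv2.INTER_CUBIC); B=cv2.resize(im[285:335,305:365],(400,400),interpolation=cv2.INTER_CUBIC)
cv2.imwrite("pics/sc.png",np.hstack([A,B]))
E
```

```text
(575.1369018554688, -120.21353912353516) (83.66217803955078, 128.45428466796875) 138.66629028320312
outline rect ((577.7779541015625, -126.42434692382812), (122.2297592163086, 77.48363494873047), 34.4310302734375)
t range -43.825568903543086 70.96340680233784 w range -40.29212578685314 48.309008327802545
-54  
-51  
-48  
-45 [20.9 21.4 21.8] 
-42 [21.3 22.2 22.6] 
-39 [22.9 23.4 23.7] 
-36 [23.6 24.1 25.2] 
-33 [25.8 30.7 32.7] 
-30 [33.1 35.4 37. ] 
-27 [37.  39.3 40.9] (np.float64(-8.9), np.float64(4.5))
-24 [41.5 43.3 45.1] (np.float64(-9.1), np.float64(5.3))
-21 [45.7 47.2 48.1] (np.float64(-9.2), np.float64(5.9))
-18 [47.9 48.5 48.8] (np.float64(-9.5), np.float64(6.1))
-15 [47.9 48.6 48.9] (np.float64(-9.8), np.float64(6.2))
-12 [47.7 48.5 48.8] (np.float64(-9.3), np.float64(5.8))
-9 [47.7 48.4 48.6] (np.float64(-9.7), np.float64(5.5))
-6 [47.9 48.5 48.8] (np.float64(-9.8), np.float64(6.2))
-3 [47.1 48.7 49. ] (np.float64(-9.5), np.float64(5.8))
0 [47.7 48.3 48.6] (np.float64(-9.8), np.float64(5.5))
3 [47.3 48.4 48.7] (np.float64(-9.4), np.float64(6.2))
6 [47.9 48.7 49.1] (np.float64(-9.7), np.float64(5.8))
9 [47.9 48.4 49. ] (np.float64(-9.8), np.float64(5.5))
12 [48.  48.3 48.7] (np.float64(-9.4), np.float64(6.2))
15 [47.3 47.9 48.5] (np.float64(-9.7), np.float64(5.8))
18 [47.7 48.2 48.7] (np.float64(-9.2), np.float64(5.5))
21 [47.8 48.3 48.7] (np.float64(-9.4), np.float64(6.2))
24 [47.8 48.1 48.3] (np.float64(-9.8), np.float64(5.9))
27 [47.3 48.2 48.7] (np.float64(-9.2), np.float64(5.6))
30 [47.9 48.4 48.8] (np.float64(-9.6), np.float64(6.2))
33 [47.2 48.3 48.7] (np.float64(-9.7), np.float64(6.0))
36 [47.5 47.7 48.3] (np.float64(-7.2), np.float64(2.9))
39  
42  
45 [24.7 25.  25.7] 
48 [23.5 23.7 24.7] 
51 [22.3 22.7 23.1] 
54 [21.1 21.5 22.5]
```

View pics/sc.png

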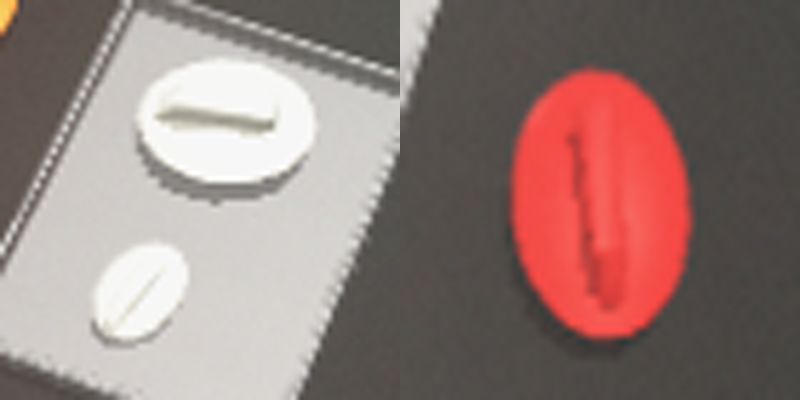

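The rib has a sloped end at −x and a square end at +x, so which end is the open mouth is still open. I'll tilt the wrist to look at the +x end face.

play_rows --commands "20 -130 0 0 0 0.9 0;20 -130 0 0 0 0.9 0;20 -130 0 0 0 0.9 0;20 -130 0 0 0 0.9 0;20 -130 0 0 0 0.9 0;20 -130 0 0 0 0.9 0;20 -130 0 0 0 0.9 0;20 -130 0 0 0 0.9 0;20 -130 0 0 0 0.9 0"

```text
time: 2.57
position: [685.0, -85.0, 134.5]
tcp_rot: [0.118, -0.334, 0.622, 0.698]
contact_force: [-0.7, -0.4, -0.5]
width: 85.5
```

```bash
python3 look.py w2; python3 - <<'E'
import cv2
cv2.imwrite("pics/w2c.png",cv2.resize(cv2.imread("pics/w2.png")[60:320,170:490],None,fx=2.3,fy=2.3,interpolation=cv2.INTER_CUBIC))
E
```

```text
2.5667 [685.  -85.  134.5] [[-0.749, -0.58, -0.32], [-0.251, -0.199, 0.947], [-0.613, 0.79, 0.003]] [ 0.164  1.051  0.697  0.148 -2.117 -1.391] [-0.74 -0.38 -0.49] 85.52808577631664
```

View pics/w2c.png

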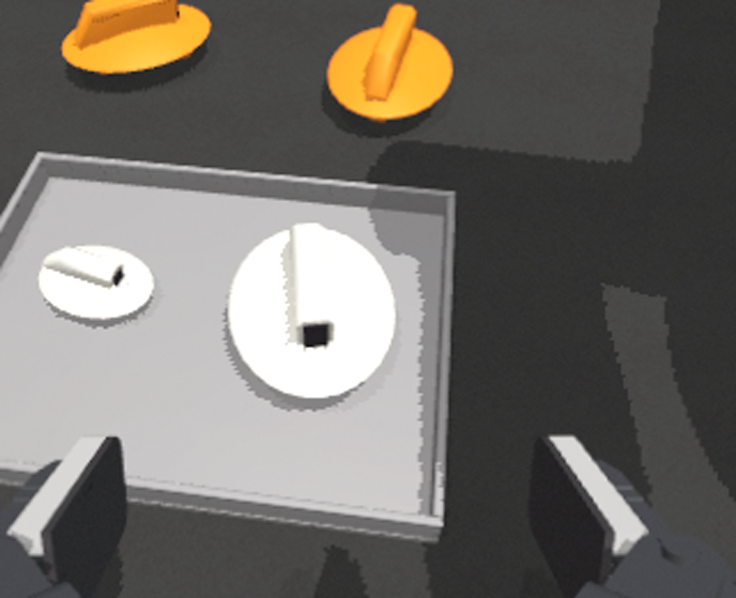

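The dark open mouth is at crop (315,335), the +x end of the rib. So the cover's front points to about +24° and the turn to the helmet is small. Next I refine the cover's centre and the helmet's socket pose.

```bash
python3 - <<'E'
from h import *
a=np.radians(23.9); e=np.array([np.cos(a),np.sin(a)]); n=np.array([-e[1],e[0]])
for nm in("w1","w2"):
    z=np.load(f"pics/{nm}.npz"); s=dict(position=z["position"],tcp_rot=z["tcp_rot"])
    P=cloud("wrist",cv2.medianBlur(z["d"],5),s)
    m=((np.hypot(P[...,0]-565,P[...,1]+134)<62)&(P[...,2]>16)).astype(np.uint8)
    k,l,st,_=cv2.connectedComponentsWithStats(cv2.morphologyEx(m,cv2.MORPH_OPEN,np.ones((3,3)))); l=l==1+st[1:,4].argmax()
    q=P[l]; rib=q[q[:,2]>46]
    fl=q[q[:,2]<40]
    el=cv2.fitEllipse(cv2.convexHull(fl[:,:2].astype(np.float32)))
    print(nm,"outline",np.array(el[0]).round(1),np.array(el[1]).round(1),round(el[2],1),"| rib rect",cv2.minAreaRect(rib[:,:2].astype(np.float32)),"z",np.percentile(rib[:,2],[50]),
      "t",((rib[:,:2]-[565,-134])@e).min(),((rib[:,:2]-[565,-134])@e).max(), "fl t",((fl[:,:2]-[565,-134])@e).min(),((fl[:,:2]-[565,-134])@e).max(),"w",((fl[:,:2]-[565,-134])@n).min(),((fl[:,:2]-[565,-134])@n).max())
# helmet from top/scene clouds
for nm in("top","scene"):
    P=cloud(nm,np.load(f"pics/{nm}0.npy")); m=(abs(P[...,0]-520)<80)&(abs(P[...,1]-170)<80)&(P[...,2]>168)
    q=P[m]; print(nm,"seat",np.percentile(q[:,2],[5,50,95]),cv2.minAreaRect(q[:,:2].astype(np.float32)))
    m=(abs(P[...,0]-540)<190)&(abs(P[...,1]-170)<130)&(P[...,2]>40); q=P[m]; print(cv2.minAreaRect(q[:,:2].astype(np.float32)))
s=status.read_state(); print(target_tool(s,[566,-133,49]))
E
```

```text
Traceback (most recent call last):
cv2.error: OpenCV(4.12.0) /io/opencv/modules/imgproc/src/shapedescr.cpp:356: error: (-215:Assertion failed) n >= 0 && (depth == CV_32F || depth == CV_32S) in function 'fitEllipseNoDirect'
```

```bash
cat > m.py <<'E'
from h import *
a=np.radians(23.9); e=np.array([np.cos(a),np.sin(a)]); n=np.array([-e[1],e[0]])
for nm in("w1","w2"):
    z=np.load(f"pics/{nm}.npz"); s=dict(position=z["position"],tcp_rot=z["tcp_rot"])
    P=cloud("wrist",cv2.medianBlur(z["d"],5),s)
    m=((np.hypot(P[...,0]-565,P[...,1]+134)<62)&(P[...,2]>16)&(P[...,2]<60)).astype(np.uint8)
    k,l,st,_=cv2.connectedComponentsWithStats(cv2.morphologyEx(m,cv2.MORPH_OPEN,np.ones((3,3),np.uint8))); l=l==1+st[1:,4].argmax()
    q=P[l]; rib=q[q[:,2]>46]; fl=q[q[:,2]<40]; print(nm,len(q),len(rib),len(fl))
    el=cv2.fitEllipse(cv2.convexHull(fl[:,:2].astype(np.float32)))
    print("outline",np.array(el[0]).round(1),np.array(el[1]).round(1),round(el[2],1),"| rib",cv2.minAreaRect(rib[:,:2].astype(np.float32)),"z",np.median(rib[:,2]))
    for g,nn in((rib,"rib"),(fl,"fl")): r=g[:,:2]-[565,-134]; print(nn,"t",np.percentile(r@e,[0.2,99.8]).round(1),"w",np.percentile(r@n,[.2,99.8]).round(1))
# helmet from top/scene clouds
for nm in("top","scene"):
    P=cloud(nm,cv2.medianBlur(np.load(f"pics/{nm}0.npy"),3)); m=(abs(P[...,0]-520)<80)&(abs(P[...,1]-170)<80)&(P[...,2]>168)
    q=P[m]; print(nm,"seat",np.percentile(q[:,2],[5,50,95]),cv2.minAreaRect(q[:,:2].astype(np.float32)))
    m=(abs(P[...,0]-540)<190)&(abs(P[...,1]-170)<130)&(P[...,2]>40); q=P[m]; print(cv2.minAreaRect(q[:,:2].astype(np.float32)))
s=status.read_state(); print(target_tool(s,[566,-133,49]))
E
python3 m.py
```

```text
w1 6186 1094 4967
outline [ 568.  -133.3] [77.  99.1] 114.1 | rib ((568.4261474609375, -133.2459716796875), (57.95520782470703, 15.92819881439209), 24.119657516479492) z 48.814472445135635
rib t [-25.3  32. ] w [-8.5  7.3]
fl t [-45.9  51.5] w [-38.2  37.1]
w2 4206 675 3446
outline [ 567.4 -133.5] [77.  98.7] 113.5 | rib ((568.9482421875, -132.83602905273438), (56.922454833984375, 15.87720012664795), 23.87653160095215) z 48.87194099699758
rib t [-23.8  32.4] w [-8.4  7.3]
fl t [-43.1  51.8] w [-38.4  37.2]
top seat [168.67026633 173.76011196 176.48455993] ((512.3056030273438, 169.0062255859375), (138.39402770996094, 104.77960205078125), 5.040888786315918)
((528.5880126953125, 168.4508819580078), (322.5745544433594, 209.8106231689453), 10.280713081359863)
scene seat [168.57777495 172.73704943 175.21628377] ((514.0458374023438, 165.53480529785156), (136.17083740234375, 100.52470397949219), 11.731881141662598)
((534.9428100585938, 157.5419921875), (310.2273864746094, 184.3229522705078), 28.24187660217285)
[155.48702269   9.65823652  -6.96185305]
```

```bash
cat >> h.py <<'E'
def goal(s,pos,deg):
    "shift and turn in tool axes to TCP pos, tool down, jaw axis z at yaw deg"
    a=np.radians(deg); z=np.array([np.cos(a),np.sin(a),0]); x=np.array([0,0,-1.]); 
    G=R.from_matrix(np.c_[x,np.cross(z,x),z])
    return target_tool(s,pos).round(1),(rot(s).inv()*G).as_rotvec().round(4)
E
python3 -c "
from h import *
print(goal(status.read_state(),[568,-133.3,80],114))"
```

```text
(array([134.9,  32.9,  -7.8]), array([-0.086 ,  0.0436, -0.9043]))
```

play_rows --commands "68 16 -4 -0.043 0.022 -0.452 0;68 16 -4 -0.043 0.022 -0.452 0;68 16 -4 -0.043 0.022 -0.452 0;68 16 -4 -0.043 0.022 -0.452 0;135 33 -8 -0.086 0.0436 -0.904 0;135 33 -8 -0.086 0.0436 -0.904 0;135 33 -8 -0.086 0.0436 -0.904 0;135 33 -8 -0.086 0.0436 -0.904 0;135 33 -8 -0.086 0.0436 -0.904 0;135 33 -8 -0.086 0.0436 -0.904 0"

```text
time: 3.45
position: [567.7, -134.9, 87.0]
tcp_rot: [-0.388, 0.596, -0.384, -0.589]
contact_force: [0.0, -0.2, 0.3]
width: 85.3
```

```bash
python3 -c "
from h import *
s=status.read_state();print(s['position'],s['joint_positions'].round(2),goal(s,[567.8,-133.3,37],114), rot(s).as_matrix().round(3))"
```

```text
[ 567.72503555 -134.90745284   87.03549045] [ 0.04  0.45 -0.29  0.   -0.82 -1.2 ] (array([50. , -0.2,  1.7]), array([-0.0022, -0.0045,  0.0098])) [[ 0.011 -0.914 -0.405]
 [-0.    -0.405  0.914]
 [-1.    -0.01  -0.004]]
```

play_rows --commands "21 0 0 0 0 0 0;42 0 0 0 0 0 0;42 0 0 0 0 0 0;42 0 0 0 0 0 0;42 0 0 0 0 0 0"

```text
time: 3.87
position: [570.2, -133.9, 42.4]
tcp_rot: [-0.386, 0.595, -0.384, -0.591]
contact_force: [0.5, 0.9, 0.2]
width: 85.2
```

```bash
python3 -c "
from h import *
s=status.read_state();print(s['position'],s['contact_force'],goal(s,[567.8,-133.3,36.5],114))"
```

```text
[ 570.19863993 -133.85252906   42.40867567] [0.52536966 0.8667684  0.17807429] (array([5.9, 2. , 1.5]), array([ 0.0002, -0.0034,  0.0061]))
```

play_rows --commands "0 0 0 0 0 0 0;0 0 0 0 0 0 0;0 0 0 0 0 0 0;0 0 0 0 0 0 0"

```text
time: 4.2
position: [569.0, -134.0, 41.8]
tcp_rot: [-0.387, 0.595, -0.384, -0.591]
contact_force: [0.3, -0.5, -0.3]
width: 85.8
```

```bash
python3 -c "
from h import *
s=status.read_state();print(s['position'],s['contact_force'],s['dq'].round(3),goal(s,[567.8,-133.3,36.5],114))"
```

```text
[ 569.03871855 -133.96470326   41.8289277 ] [ 0.32779127 -0.48858026 -0.29429174] [ 0.001  0.003 -0.006 -0.002  0.003 -0.   ] (array([5.3, 0.9, 1.1]), array([-0.0008, -0.0024,  0.0055]))
```

play_rows --commands "5 0.9 0.8 0 0 0 0;5 0.9 0.8 0 0 0 0;5 0.9 0.8 0 0 0 0;5 0.9 0.8 0 0 0 120;5 0.9 0.8 0 0 0 180;5 0.9 0.8 0 0 0 255;5 0.9 0.8 0 0 0 255;5 0.9 0.8 0 0 0 255;5 0.9 0.8 0 0 0 255;5 0.9 0.8 0 0 0 255;5 0.9 0.8 0 0 0 255;5 0.9 0.8 0 0 0 255"

```text
time: 5.2
position: [567.7, -133.6, 36.4]
tcp_rot: [-0.386, 0.594, -0.384, -0.591]
contact_force: [-0.6, -0.9, 1.3]
width: 14.1
```

play_rows --commands "-15 0 0 0 0 0 255;-40 0 0 0 0 0 255;-70 0 0 0 0 0 255;-100 0 0 0 0 0 255;-130 0 0 0 0 0 255;-160 0 0 0 0 0 255;-190 0 0 0 0 0 255;-205 0 0 0 0 0 255;-205 0 0 0 0 0 255;-205 0 0 0 0 0 255"

```text
time: 6.03
position: [566.4, -133.4, 241.4]
tcp_rot: [-0.387, 0.594, -0.384, -0.591]
contact_force: [0.2, -0.9, -1.1]
width: 14.6
```

```bash
python3 look.py w3; python3 -c "
from h import *
print(goal(status.read_state(),[440,100,245],100))
z=np.load('pics/w3.npz'); s=dict(position=z['position'],tcp_rot=z['tcp_rot'])
P=cloud('wrist',cv2.medianBlur(z['d'],5),s); T=(P-s['position'])@rot(s).as_matrix()
m=(T[...,0]>-20)&(T[...,0]<40)&(np.hypot(T[...,1],T[...,2])<60); q=T[m]
fl=q[q[:,0]>3]; print(len(fl),'flange in tool y,z',cv2.fitEllipse(cv2.convexHull(fl[:,1:].astype(np.float32))), np.percentile(fl[:,0],[5,50,98]))
f=fl[fl[:,0]>11]; print('rim t',f[:,1].min(),f[:,1].max(),f[:,2].min(),f[:,2].max())
"
```

```text
6.0333 [ 566.4 -133.4  241.4] [[0.006, -0.914, -0.406], [0.001, -0.406, 0.914], [-1.0, -0.006, -0.002]] [ 4.700e-02  3.020e-01 -8.900e-02 -1.000e-03 -1.174e+00 -1.200e+00] [ 0.17 -0.89 -1.11] 14.584477485292865
(array([ -5.2,  20.3, 264.3]), array([0.2431, 0.    , 0.0032]))
8718 flange in tool y,z ((-0.6038990020751953, -0.8052010536193848), (76.80027770996094, 98.92837524414062), 90.81443786621094) [ 7.02223476 11.33006541 15.34622994]
rim t -49.654891646548606 48.670699113213274 -39.0501156054935 37.346232653853455
```

View pics/w3.png

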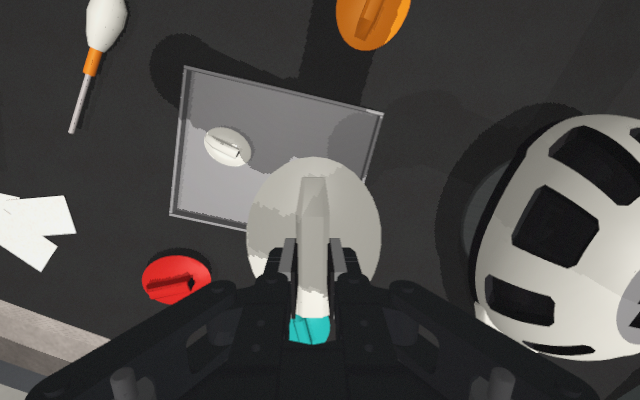

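The cover is held squarely, mouth towards the tool's −y, centred within 1 mm. Next I move to the helmet's side to measure the socket with the wrist camera, keeping the cover out of the way.

```bash
python3 -c "
from h import *
print(goal(status.read_state(),[540,30,245],98))"
```

```text
(array([ -4.9, -42.8, 159.7]), array([2.78e-01, 1.00e-04, 3.20e-03]))
```

play_rows --commands "-5 -11 40 0.08 0 0 255;-5 -22 80 0.16 0 0 255;-5 -33 120 0.24 0 0.003 255;-5 -43 160 0.278 0 0.003 255;-5 -43 160 0.278 0 0.003 255;-5 -43 160 0.278 0 0.003 255;-5 -43 160 0.278 0 0.003 255;-5 -43 160 0.278 0 0.003 255;-5 -43 160 0.278 0 0.003 255;-5 -43 160 0.278 0 0.003 255"

```text
time: 6.92
position: [540.9, 28.9, 245.7]
tcp_rot: [-0.464, 0.534, -0.464, -0.533]
contact_force: [0.7, -0.1, -0.9]
width: 14.2
```

```bash
python3 look.py w4; python3 - <<'E'
import cv2
cv2.imwrite("pics/w4c.png",cv2.resize(cv2.imread("pics/w4.png")[90:310,390:640],None,fx=2.7,fy=2.7,interpolation=cv2.INTER_CUBIC))
E
```

```text
6.9167 [540.9  28.9 245.7] [[0.001, -0.99, -0.138], [-0.001, -0.138, 0.99], [-1.0, -0.001, -0.001]] [ 0.354  0.232 -0.176  0.002 -1.162 -1.787] [ 0.72 -0.12 -0.9 ] 14.209807777532411
```

View pics/w4c.png

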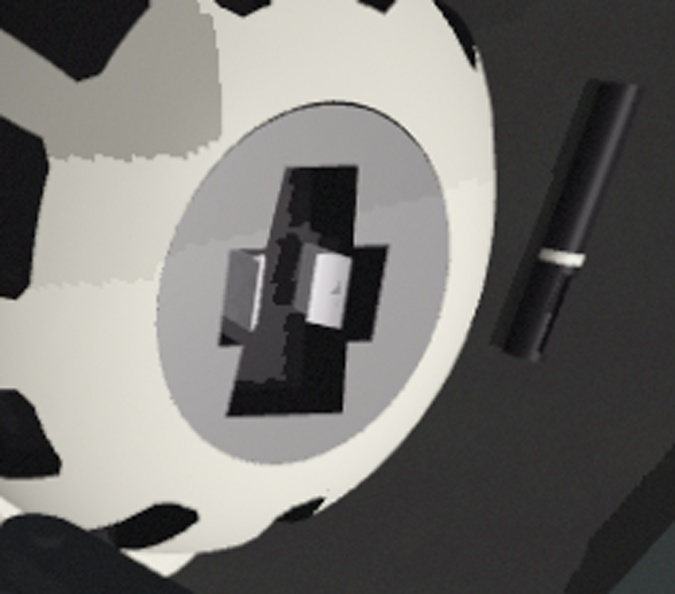

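The crop shows the opening: its wide front edge runs (227,416)–(341,411), towards the brow, and its narrow rear edge (287,168)–(358,166). The clip slot ends are at x≈220–387. Now I project these.

```bash
python3 - <<'E'
from h import *
z=np.load("pics/w4.npz"); s=dict(position=z["position"],tcp_rot=z["tcp_rot"])
c=lambda pts: (np.array(pts,float)+.5)/2.7-.5+[390,90]
W=lambda pts: at_z("wrist",c(pts),175,s)[:,:2]
rear=W([(287,168),(358,166)]); front=W([(227,416),(341,411)]); slot=W([(231,248),(220,345),(387,246),(372,341)])
print("rear w",np.linalg.norm(rear[0]-rear[1]),"front w",np.linalg.norm(front[0]-front[1]))
d=front.mean(0)-rear.mean(0); print("len",np.linalg.norm(d),"ang",np.degrees(np.arctan2(d[1],d[0])),"mid",(front.mean(0)+rear.mean(0))/2)
print("slot ctr",slot.mean(0),"ang",np.degrees(np.arctan2(*(slot[2:].mean(0)-slot[:2].mean(0))[::-1]))-90, "ang front edge",np.degrees(np.arctan2(*(front[1]-front[0])[::-1]))-90,"rear",np.degrees(np.arctan2(*(rear[1]-rear[0])[::-1]))-90)
# seat ellipse points read off crop
pts=[(333,101),(445,220),(448,280),(400,390),(270,464),(190,410),(157,310),(180,215),(240,133),(415,145),(340,443)]
e=cv2.fitEllipse(W(pts).astype(np.float32)); print("seat",e)
P=cloud("wrist",cv2.medianBlur(z["d"],5),s)
for p in c([(200,300),(420,250),(330,130),(280,440)]): print(P[int(p[1]),int(p[0])].round(1))
E
```

```text
rear w 19.050701207774612 front w 33.26998561142624
len 70.87699487498968 ang 9.432962003663397 mid [512.61403197 166.52049013]
slot ctr [512.65423544 166.51434936] ang 9.104337996184896 ang front edge 10.394754889424377 rear 9.809797787153684
seat ((511.6159973144531, 166.21041870117188), (79.92306518554688, 103.47299194335938), 104.35285186767578)
[517.3 137.8 174.7]
[495.4 194.9 174.6]
[467.6 158.7 175.1]
[555.5 173.5 174.7]
```

```bash
python3 -c "
from h import *
print(goal(status.read_state(),[511.9,167.2,240],99.6))"
```

```text
(array([  5.7,   9.7, 140.9]), array([-0.0294, -0.0012,  0.0015]))
```

play_rows --commands "5 3 35 -0.007 0 0 255;5 5 70 -0.015 0 0 255;5 8 105 -0.022 -0.001 0.001 255;5 9.7 130 -0.029 -0.001 0.0015 255;5 9.7 141 -0.029 -0.001 0.0015 255;5 9.7 141 -0.029 -0.001 0.0015 255;5 9.7 141 -0.029 -0.001 0.0015 255;5 9.7 141 -0.029 -0.001 0.0015 255;5 9.7 141 -0.029 -0.001 0.0015 255"

```text
time: 7.72
position: [511.8, 167.1, 240.9]
tcp_rot: [-0.457, 0.54, -0.457, -0.54]
contact_force: [0.1, -0.5, -1.0]
width: 14.3
```

```bash
cat > g.py <<'E'
import sys
from h import *
s=status.read_state(); print(s['time'],s['position'].round(2),s['contact_force'].round(1),s['torque'].round(2),round(s['width'],2),goal(s,[511.9,167.2,float(sys.argv[1])],99.6))
E
python3 g.py 212
```

```text
7.7167 [511.84 167.11 240.93] [ 0.1 -0.5 -1. ] [-0.07  0.01  0.01] 14.28 (array([28.9, -0.1,  0.1]), array([-0.0004, -0.0003,  0.0003]))
```

play_rows --commands "10 0 0 0 0 0 255;20 0 0 0 0 0 255;29 0 0 0 0 0 255;29 0 0 0 0 0 255;29 0 0 0 0 0 255;29 0 0 0 0 0 255;29 0 0 0 0 0 255"

```text
time: 8.3
position: [511.9, 168.5, 212.3]
tcp_rot: [-0.456, 0.541, -0.456, -0.54]
contact_force: [-0.3, -0.1, -1.4]
width: 14.4
```

```bash
python3 g.py 199; python3 look.py w5; python3 - <<'E'
import cv2
cv2.imwrite("pics/w5c.png",cv2.resize(cv2.imread("pics/w5.png")[90:370,160:480],None,fx=2.1,fy=2.1,interpolation=cv2.INTER_CUBIC))
E
```

```text
8.3 [511.93 168.5  212.3 ] [-0.3 -0.1 -1.4] [-0.05  0.06 -0.01] 14.4 (array([13.3,  0.3, -1.3]), array([0.0015, 0.    , 0.0012]))
8.3 [511.9 168.5 212.3] [[0.001, -0.986, -0.168], [0.0, -0.168, 0.986], [-1.0, -0.001, 0.0]] [ 6.190e-01  2.530e-01 -2.340e-01  1.000e-03 -1.082e+00 -2.021e+00] [-0.33 -0.11 -1.42] 14.400888226909203
```

View pics/w5c.png

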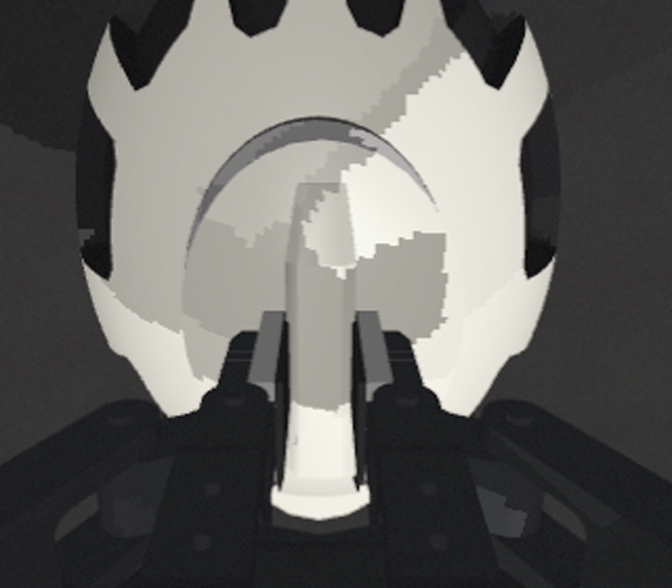

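The cover sits squarely over the seat, shifted about 1 mm towards +y (more grey seat shows on the left than on the right), which agrees with the measured pose. I correct that and descend.

play_rows --commands "0 0.3 -1.3 0 0 0 255;0 0.3 -1.3 0 0 0 255;4 0.3 -1.3 0 0 0 255;8 0.3 -1.3 0 0 0 255;11 0.3 -1.3 0 0 0 255;11 0.3 -1.3 0 0 0 255;11 0.3 -1.3 0 0 0 255;11 0.3 -1.3 0 0 0 255"

```text
time: 9.02
position: [511.7, 167.0, 200.9]
tcp_rot: [-0.456, 0.541, -0.456, -0.54]
contact_force: [0.4, -0.7, -0.4]
width: 14.2
```

```bash
python3 g.py 197
```

```text
9.0167 [511.66 167.02 200.93] [ 0.4 -0.7 -0.4] [-0.04  0.02 -0.01] 14.18 (array([ 3.9, -0.3,  0.1]), array([ 0.0015, -0.0002,  0.0006]))
```

play_rows --commands "2 0 0 0 0 0 255;4 0 0 0 0 0 255;5 0 0 0 0 0 255;6 0 0 0 0 0 255;6 0 0 0 0 0 255;6 0 0 0 0 0 255"

```text
time: 9.52
position: [512.1, 167.1, 195.7]
tcp_rot: [-0.457, 0.541, -0.455, -0.54]
contact_force: [-0.3, -0.1, 5.3]
width: 14.2
```

```bash
python3 g.py 189.2
```

```text
9.5167 [512.13 167.12 195.73] [-0.3 -0.1  5.3] [-0.22  0.    0.06] 14.16 (array([6.5, 0.2, 0.1]), array([ 0.0017, -0.    ,  0.0022]))
```

Contact with the clips came where expected, 5 N at about 6.5 mm above home. I press on in small steps.

play_rows --commands "0.7 0 0 0 0 0 255;1.4 0 0 0 0 0 255;2 0 0 0 0 0 255;2.6 0 0 0 0 0 255;3.2 0 0 0 0 0 255;3.2 0 0 0 0 0 255"

```text
time: 10.02
position: [513.0, 167.4, 194.1]
tcp_rot: [-0.457, 0.542, -0.454, -0.54]
contact_force: [-0.1, -0.9, 10.2]
width: 14.5
```

```bash
python3 g.py 189.2
```

```text
10.0167 [512.97 167.37 194.09] [-0.1 -0.9 10.2] [-0.24  0.26  0.01] 14.52 (array([4.9, 1.1, 0. ]), array([0.0023, 0.0002, 0.005 ]))
```

play_rows --commands "1 0.5 0 0 0 0.003 255;2 0.8 0 0 0 0.005 255;3 0.8 0 0 0 0.005 255;4 0.8 0 0 0 0.005 255;4 0.8 0 0 0 0.005 255"

```text
time: 10.43
position: [512.2, 167.4, 190.1]
tcp_rot: [0.456, -0.541, 0.456, 0.541]
contact_force: [-1.6, 1.0, 10.3]
width: 14.2
```

```bash
python3 g.py 189.2
```

```text
10.4333 [512.2  167.37 190.06] [-1.6  1.  10.3] [-0.25  0.26  0.01] 14.21 (array([ 0.9,  0.3, -0.1]), array([ 0.0025,  0.0002, -0.    ]))
```

play_rows --commands "0 0 0 0 0 0 255;0 0 0 0 0 0 255;0 0 0 0 0 0 255"

```text
time: 10.68
position: [512.2, 167.4, 190.1]
tcp_rot: [0.456, -0.541, 0.456, 0.541]
contact_force: [-1.1, 0.1, 10.8]
width: 14.2
```

```bash
python3 g.py 189.2
```

```text
10.6833 [512.19 167.38 190.05] [-1.1  0.1 10.8] [-0.28  0.19 -0.05] 14.19 (array([ 0.9,  0.3, -0.1]), array([ 0.0025,  0.0002, -0.0001]))
```

play_rows --commands "1 0 0 0 0 0 255;2 0 0 0 0 0 255;3 0 0 0 0 0 255;3 0 0 0 0 0 255;3 0 0 0 0 0 255"

```text
time: 11.1
position: [512.2, 167.5, 189.8]
tcp_rot: [-0.456, 0.541, -0.455, -0.541]
contact_force: [-7.1, 1.6, 22.2]
width: 14.5
```

```bash
python3 g.py 189.2; python3 look.py w6; python3 - <<'E'
from h import *
cv2.imwrite("pics/w6c.png",cv2.resize(cv2.imread("pics/w6.png")[90:370,160:480],None,fx=2.1,fy=2.1,interpolation=cv2.INTER_CUBIC))
for n in("w5","w6"):
    z=np.load(f"pics/{n}.npz"); s=dict(position=z["position"],tcp_rot=z["tcp_rot"])
    P=cloud("wrist",cv2.medianBlur(z["d"],5),s); T=(P-s["position"])@rot(s).as_matrix()
    # visible rear cap, and flange rim heights
    for y in (34,40,44,47,49): 
        m=(abs(T[...,1]-y)<1)&(abs(T[...,2])<6)&(T[...,0]<60); print(n,y,np.median(P[m][:,2]).round(2),m.sum())
    m=(abs(T[...,1]-10)<8)&(abs(T[...,2])<4)&(abs(T[...,0])<30); print("rib top z",np.median(P[m][:,2]))
    m=(abs(T[...,1]-60)<3)&(abs(T[...,2])<6); print("helmet",np.median(P[m][:,2]))
E
```

```text
11.1 [512.2  167.49 189.78] [-7.1  1.6 22.2] [-0.28  1.89 -0.05] 14.52 (array([ 0.6,  0.3, -0.2]), array([ 0.0035, -0.0001,  0.0014]))
11.1 [512.2 167.5 189.8] [[0.001, -0.985, -0.17], [0.0, -0.17, 0.985], [-1.0, -0.001, -0.0]] [ 6.170e-01  2.730e-01 -2.670e-01  1.000e-03 -1.029e+00 -2.018e+00] [-7.15  1.58 22.17] 14.52266244339418
w5 34 212.1 134
w5 40 200.54 122
w5 44 199.0 88
w5 47 197.51 148
w5 49 175.03 96
rib top z 224.41968407306553
helmet 171.9625812646607
w6 34 189.78 126
w6 40 178.11 120
w6 44 176.76 88
w6 47 175.6 88
w6 49 175.13 88
rib top z 202.05922409371578
helmet 171.9093670417871
```

View pics/w6c.png

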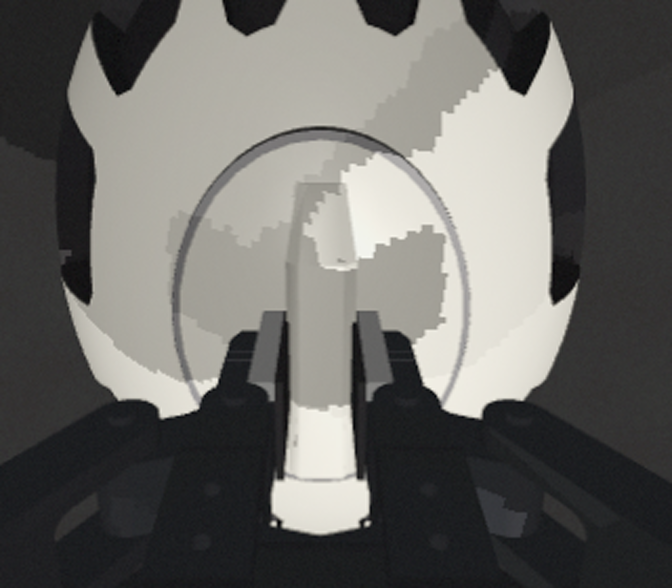

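The image shows an even grey ring round the cover. The rib top is at z 202.1, where home is 175 + 27 = 202, and the push rose stiffly to 22 N with only 0.3 mm of motion, so it is on the seat. I ease back to about 12 N.

play_rows --commands "-1 0 0 0 0 0 255;-2 0 0 0 0 0 255;-2.4 0 0 0 0 0 255;-2.4 0 0 0 0 0 255;-2.4 0 0 0 0 0 255;-2.4 0 0 0 0 0 255"

```text
time: 11.65
position: [512.2, 167.4, 190.0]
tcp_rot: [-0.456, 0.541, -0.456, -0.541]
contact_force: [-3.0, -1.0, 12.4]
width: 14.1
```

```bash
python3 g.py 189.2
```

```text
11.65 [512.21 167.42 189.98] [-3.  -1.  12.4] [-0.28  0.54 -0.05] 14.06 (array([ 0.8,  0.3, -0.2]), array([0.0027, 0.0002, 0.0003]))
```

```bash
python3 -c "
from workcell import order,status
print(order.sign_off()); s=status.read_state(); print(s['position'],s['contact_force'])"
```

```text
the job is handed in; nothing more can be done
None
the job is handed in; nothing more can be done
```

The crown cover is fitted and the job is handed in, with the arm still gripping it and pressing down at about 12 N. I took the large white cover out of the tray and turned it about 14° so the scoop's mouth points to the brow. Then I pressed it straight down into the crown opening. The job took 11.7 s of robot time.

**Checks that agreed:**
- **Clip contact:** the clips met at about 6.5 mm above home. The push climbed to 10 N, then the cover dropped about 4 mm further down.
- **Seating:** the rib top measured 202.1 mm against 202 mm for home. An extra push raised the force to 22 N with only 0.3 mm of movement, so it is on the rigid seat.
- **Alignment:** the last picture shows an even ring of seat around the visible part of the cover; the gripper hides the front end.

**Not confirmed or slightly off:**
- **Clip snap:** I did not see either clip or catch the moment of the snap. I infer both snapped from the seated height and the stiff stop.
- **Sideways force:** about 3 N remained at the end, with a moment of about 0.5 N m.
- **TCP height:** it read 190.0 mm where I expected 189.2 mm, within the calibration tolerance.
- **Finger opening:** it read about 14 mm on the 16 mm rib.

I did not touch the brow plug, the screwdriver, the marker or the coloured look-alikes.

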